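Wedge up the front of a lab balance and hold it

ROBOT

A 6-joint arm with a two-finger parallel gripper is mounted at the origin on the work surface. World frame = base frame: x ahead of the robot, y to its left, z up, the work surface at z = 0. Lengths are in m, angles in rad, forces in N, time in s.
With the tool pointing down it reaches from about 0.3 to 0.95 m from the base axis. Payload 3.1 kg.
Tool frame: the origin (TCP) lies at the very end of the fingers, on their centre line; the grasp point (between the pads) lies 19 mm behind it; z points along the fingers, y is the line along which they close (so a half turn about z gives the same grasp; the last joint's range is limited). The gripper opens to 85 mm and grips with 20 to 120 N. Pads are 22 mm wide; open, the fingers measure 114 mm over their backs; the gripper's body (76 mm by 85 mm) begins 54 mm behind the grasp point. The pads swing forward as they close: fully open they stand 13 mm farther back than shut.
Start: joints at [-1.288, 0.308, 1.634, -0, 1.2, -0.07], TCP at [0.216, -0.587, 0.231] pointing down, gripper open.
Joint ranges: [-3.06, 3.06], [-0.79, 1.96], [0.05, 2.63], [-1.19, 4.34], [0.05, 2.64], [-2.94, 2.94]. Speed limits (rad/s): [2.79, 2.79, 3.14, 3.14, 3.14, 3.14].

INTERFACE

Orientations are given as a unit quaternion [x, y, z, w].
In Python, from plant import bot, imaging gives the robot as it stands. The module is installed in compiled form; this text tells all that it offers.
- The arm moves only by the tool apply_moves, never from a script. Its argument "rows" is a list of rows, each a list of 2 entries, a list of its own where there are three numbers: the shift along the tool's x, y, z in m, then the turn, a rotation vector about the tool's x, y, z in degrees. A call has exactly 10 rows; each row is the pose to reach, as a shift and turn from the pose commanded when the call began, along the tool's axes at that moment; what a row does not reach only later rows make up. A row lasts 1/12 s, in which the tool goes at most 41.7 mm and 7.16 degrees, less where a joint would pass 70% of its speed; a pose out of reach is approached as far as the arm can. A call with a gripper value outside its range is refused whole. "gripper" is the closure, from 0 (fully open) to 1 (shut), set as the call begins (left out, the last holds). The fingers move at their own pace and stop on an object; the grip force is fixed at half the most. Time passes only in rows, so rows that repeat a pose let the fingers close, or fill a call up. It gives the time, the measured TCP pose, the force and the opening at its end, in the units of the state.
- bot.get_obs(): the state, without advancing time (a new reading comes with each control period).
- imaging.read_camera(name): name is "side" or "top"; returns (picture, depth): 400x640x3 uint8, red, green, blue; 400x640 float32, m along the optical axis (not along the pixel's ray), 0 where there is no reading.
- imaging.camera_model(name): a dict with "vertical_fov" (degrees; the focal length in pixels is half the picture's height over the tangent of half this angle, whatever the lens; pixels are square), "cx", "cy" (the principal point, pixels), "position" and "attitude" of the camera in the world. Camera axes: x right, y down, z forward; pixel columns grow to the right and rows downward; lengths in m; the calibration is good to about 2 mm. A picture is of the moment at which its call begins. camera_model takes no time and is no camera call.
- bot.finish_job(): hands the job in, once; it reports no verdict.
The state is a dict: "time": time; "joint_positions": joint angles; "joint_vel": joint speeds; "joint_efforts": joint torques, N m; "tcp_pos": TCP position; "tcp_rot": TCP orientation; "ft_force": force on the tool from outside, world axes, zero at the start; "moment": the same for the moment, N m; "grip_width": finger opening in m.
Only numpy, scipy, OpenCV 4.12 (cv2) and the standard library are available. Lean on these libraries where they do the work, as an engineer would, in place of code of your own. Each camera call takes 0.05 s, during which the arm holds its last target. There are 200 camera calls.

TASK

The two front levelling feet of the lab balance have to be reset with no weight on them. Pick the wedge out of the parts bin, leaving the other parts in it, lay it flat on the bench and slide it thin end first under the middle of the balance's front edge until both front feet have just come clear of the bench, by a few millimetres. Finish still gripping the wedge in place for the colleague who will turn the feet; touch the balance with nothing but the wedge, do not shove it along the bench, and leave the things around it where they are.

Things in the scene. Friction and masses are not known exactly. Their poses are not given: they have to be found in the camera images.
- wedge_heel (a point): White hard plastic levelling wedge, 75 g, lying flat in the bin: 135 mm long, 36 wide. Its rear 45 mm is a flat-topped heel 24 mm high; from there a straight ramp 90 mm long falls to a thin edge 3 mm thick. Point: centre of the heel, 12 mm above the underside, 22.5 mm from the rear end, 112.5 mm behind the thin edge; x runs to the thin edge, y across the width, z up.
- wedge_edge (a point): Middle of the wedge's thin edge, half-way up its 3 mm (1.5 mm above the underside). Axes as wedge_heel.
- bin_floor (a point): Open grey plastic parts bin, fixed to the bench, 210 x 180 x 48 mm outside, walls and floor 4 mm thick; to the left or the right of the work. Holds the wedge, a flat packer and a spare foot. Point: centre of its inner floor; x along the 210 mm side.
- balance_front (a point): Middle of the lower front edge of the balance's shell, 14 mm above the bench; the flat, smooth underside runs level back from there and is open over 150 mm between the front feet. x runs straight into the balance (front to rear), y to its left as seen from the robot, z up.
- balance_pan (a point): Compact lab balance, about 0.9 kg, free-standing on four rubber feet that grip the bench: white shell 220 mm deep (x), 180 mm wide, round steel pan 124 mm across; 61 mm high at the pan, 41 mm at its front. The front, with display and keys, faces the robot. Point: centre of the pan's top, 145 mm behind the front; axes as balance_front.
- foot_front_left (a point): Middle of the underside of the front foot on the balance's y+ side (rubber, 19 mm across, 14 mm high with a 26 mm thumbwheel that sticks out beside the shell): 20 mm behind balance_front, 88 mm to the side. Its height above the bench is the clearance: 0 while it stands. The rear feet stand 180 mm farther back.
- foot_front_right (a point): The same for the front foot on the y- side.
- tube_rack: Bystander: white rack with capped tubes, 70 x 190 x 94 mm; origin under its centre. On the other side from the bin.
- tape_dispenser: Bystander: black desk tape dispenser, 150 x 58 x 78 mm; origin under its centre.
- slide_box: Bystander: flat slide box, 85 x 140 x 36 mm; origin under its centre.
- packer: Flat steel packer, 60 x 26 x 6 mm, lying in the bin beside the wedge; origin under its centre. It stays there.
- spare_foot: Spare levelling foot, 26 mm across, 28 mm high, standing in the bin beside the wedge; origin under its centre. It stays there.
There are look-alikes about, which are no part of the job. There is more than one size of the part that bears wedge_heel; the job needs the largest.

How it is judged:
By the outcome, as a careful person would: the job done as asked, in the order asked, and still so for the second after the job is handed in, while the arm keeps its last pose, push and grip.
It also fails if it takes over 45 s, if anything falls off the work surface, if the arm or the gripper's body presses on something with over 40 N, if the wrist force passes 120 N, or if a joint passes its speed limit or range.

## Working session

There is one attempt and no reset: what is moved stays moved. The work goes in short steps, Python scripts to look and compute and a tool call to move; the robot and the scene stay as the last step left them, time stands still between calls to the robot, and variables do not carry over. Pictures are saved under pics/ and viewed, on a budget of 10 in all, crops included, one or two more only if the job needs it, and the job is handed in when it is done.

Besides the shell and the picture viewer there is one more tool, called as name(argument=value, ...) on one line, values as JSON. apply_moves: Moves the arm, as the interface text tells. Its arguments: {"type":"object","properties":{"rows":{"type":"array","items":{"type":"array"}},"gripper":{"type":"number"}},"required":["rows"]}

```bash
mkdir -p pics; python3 - <<'E'
from plant import bot, imaging
import cv2,numpy as np
for n in("top","side"):
    p,d=imaging.read_camera(n); np.savez(f"{n}0.npz",p=p,d=d)
    cv2.imwrite(f"pics/{n}0.png",p[:,:,::-1]); print(imaging.camera_model(n))
print(bot.get_obs())
E
```

```text
{'vertical_fov': 48.81582368425454, 'cx': 316.4886134003892, 'cy': 195.61309184254122, 'position': array([0.31240494, 0.06976698, 1.14466862]), 'attitude': array([ 0.71051176, -0.69755352,  0.06706068, -0.06399206])}
{'vertical_fov': 50.84368030851106, 'cx': 321.31418520293295, 'cy': 204.42787075747816, 'position': array([-0.15557433,  0.74495303,  0.93314825]), 'attitude': array([-0.35712759,  0.84165503, -0.37479044,  0.15365164])}
{'time': 0.1, 'joint_positions': array([-1.28771423e+00,  3.08915816e-01,  1.63508112e+00, -2.21787817e-05,
        1.19969086e+00, -6.97027719e-02]), 'joint_vel': array([ 2.05881221e-03, -2.93355009e-03, -1.75534474e-03,  6.73378363e-04,
       -8.28489140e-05,  1.08682226e-03]), 'joint_efforts': array([-9.67734923e-04, -4.16408443e+01, -2.77644503e+01, -1.08586007e-04,
        4.01765094e-03, -1.43606567e-06]), 'tcp_pos': array([ 0.21570082, -0.58579552,  0.23015281]), 'tcp_rot': array([ 9.84481903e-01,  1.75483008e-01, -1.21824616e-04, -1.04051437e-03]), 'ft_force': array([-0.03179263,  0.43868556, -0.13962622]), 'moment': array([ 0.02586752,  0.02120214, -0.01404158]), 'grip_width': 0.08578285564735233}
```

View pics/top0.png

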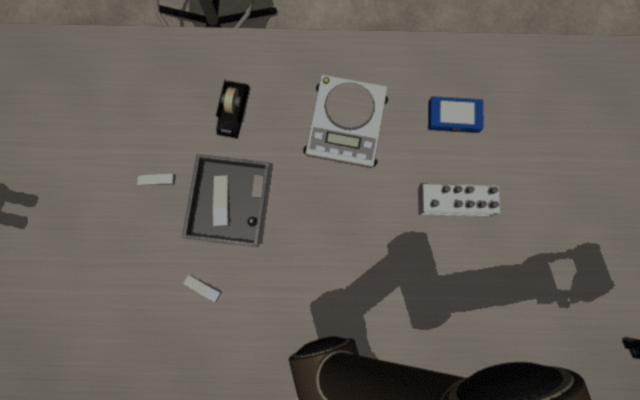

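View pics/side0.png

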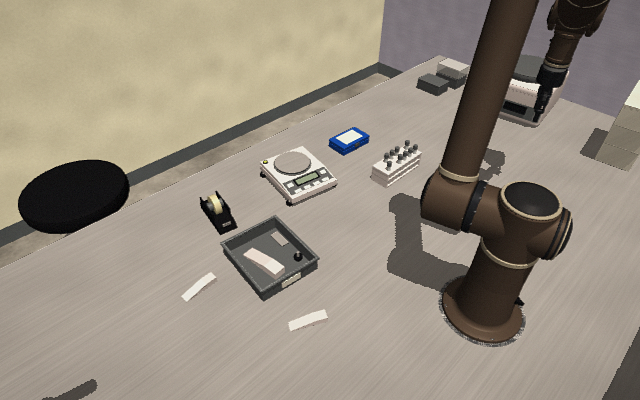

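Top view: bin at about (228,200) with the wedge at (220,200), packer (258,186) and spare foot (252,221). The balance is at (346,120) with its front facing down the picture. Two smaller look-alike wedges lie outside the bin at (155,179) and (201,288).

```bash
cat > h.py <<'E'
import numpy as np,cv2
from scipy.spatial.transform import Rotation as R
from plant import bot, imaging
def mdl(n):
    m=imaging.camera_model(n); f=200/np.tan(np.radians(m['vertical_fov'])/2)
    return f,m['cx'],m['cy'],np.array(m['position']),R.from_quat(m['attitude']).as_matrix()
def cloud(n,d):
    f,cx,cy,p,A=mdl(n); v,u=np.mgrid[:400,:640]
    c=np.stack([(u-cx)/f*d,(v-cy)/f*d,d],-1); return c@A.T+p
def onplane(n,uv,z):
    f,cx,cy,p,A=mdl(n); uv=np.atleast_2d(uv).astype(float)
    r=np.c_[(uv[:,0]-cx)/f,(uv[:,1]-cy)/f,np.ones(len(uv))]@A.T
    return p+r*((z-p[2])/r[:,2])[:,None]
def proj(n,X):
    f,cx,cy,p,A=mdl(n); c=(np.atleast_2d(X)-p)@A; return np.c_[c[:,0]/c[:,2]*f+cx,c[:,1]/c[:,2]*f+cy]
E
python3 - <<'E'
from h import *
for n in("top","side"):
    z=np.load(n+"0.npz"); p,d=z['p'],z['d']; P=cloud(n,d); np.save(n+"P.npy",P)
    print(n,"bench z", [np.round(P[v,u],4) for u,v in ([(120,120),(350,250),(100,300)] if n=="top" else [(150,250),(250,330),(340,220)])])
p=np.load("top0.npz")['p'];P=np.load("topP.npy")
# wedge profile
for v in range(170,232,4): print(v,np.round(P[v,[214,218,221,225]],3)[:,2], np.round(P[v,221],3), p[v,214:228:3].mean(1).astype(int))
a=cv2.resize(p[60:250,175:400],None,fx=3.5,fy=3.5,interpolation=cv2.INTER_CUBIC)
s=np.load("side0.npz")['p'][130:310,170:350]; s=cv2.resize(s,None,fx=3.3,fy=3.3,interpolation=cv2.INTER_CUBIC)
cv2.imwrite("pics/a1.png",np.clip(a*1.3,0,255)[:,:,::-1]);cv2.imwrite("pics/s1.png",s[:,:,::-1])
E
```

```text
top bench z [array([0.7263, 0.605 , 0.0009]), array([ 0.3861, -0.0225, -0.0006]), array([2.491e-01, 6.078e-01, 4.000e-04])]
side bench z [array([ 0.782 ,  0.5232, -0.0019]), array([ 3.659e-01,  4.722e-01, -4.000e-04]), array([0.4781, 0.0337, 0.0055])]
170 [0.003 0.006 0.006 0.002] [0.591 0.321 0.006] [76 77 77 76 77]
174 [0.001 0.006 0.003 0.002] [0.58  0.321 0.003] [79 78 80 85 87]
178 [0.012 0.008 0.011 0.01 ] [0.568 0.319 0.011] [136 146 145 146 137]
182 [0.015 0.011 0.015 0.014] [0.556 0.318 0.015] [137 146 148 145 136]
186 [0.012 0.014 0.012 0.013] [0.546 0.318 0.012] [138 147 146 145 137]
190 [0.014 0.016 0.02  0.016] [0.534 0.315 0.02 ] [140 146 147 146 134]
194 [0.022 0.02  0.023 0.021] [0.523 0.314 0.023] [139 147 146 146 135]
198 [0.023 0.022 0.023 0.021] [0.512 0.313 0.023] [144 146 145 148 134]
202 [0.024 0.026 0.025 0.026] [0.501 0.312 0.025] [143 147 146 147 134]
206 [0.032 0.029 0.027 0.027] [0.491 0.311 0.027] [145 145 146 146 134]
210 [0.03  0.028 0.028 0.025] [0.48  0.31  0.028] [153 153 154 153 139]
214 [0.026 0.03  0.031 0.029] [0.469 0.309 0.031] [152 155 153 154 141]
218 [0.027 0.029 0.023 0.031] [0.46  0.31  0.023] [150 154 153 154 143]
222 [0.031 0.029 0.03  0.034] [0.449 0.308 0.03 ] [150 153 155 154 144]
226 [0.014 0.008 0.006 0.005] [0.441 0.313 0.006] [103  95  91  87  79]
230 [0.003 0.006 0.006 0.003] [0.431 0.312 0.006] [84 85 85 84 85][ WARN:0@0.347] global loadsave.cpp:1063 imwrite_ Unsupported depth image for selected encoder is fallbacked to CV_8U.
```

View pics/a1.png

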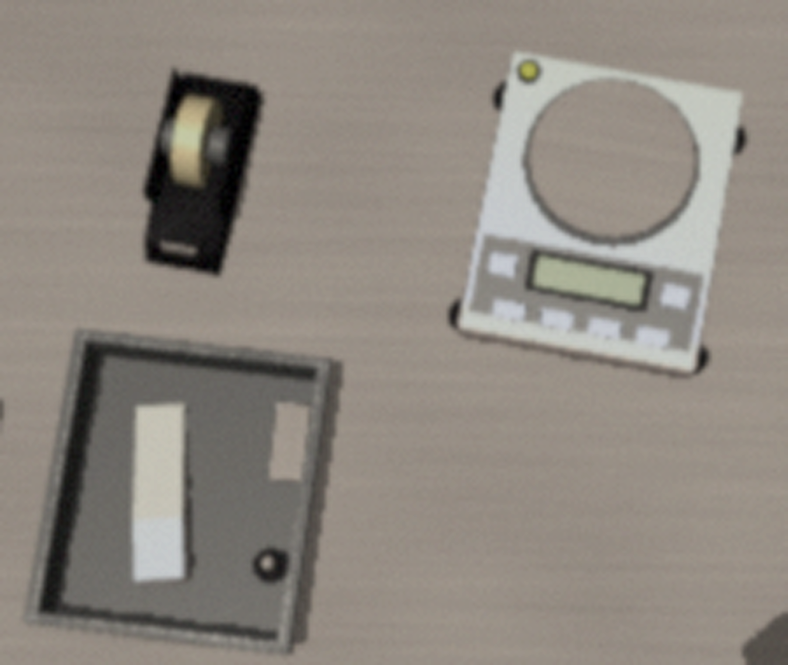

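View pics/s1.png

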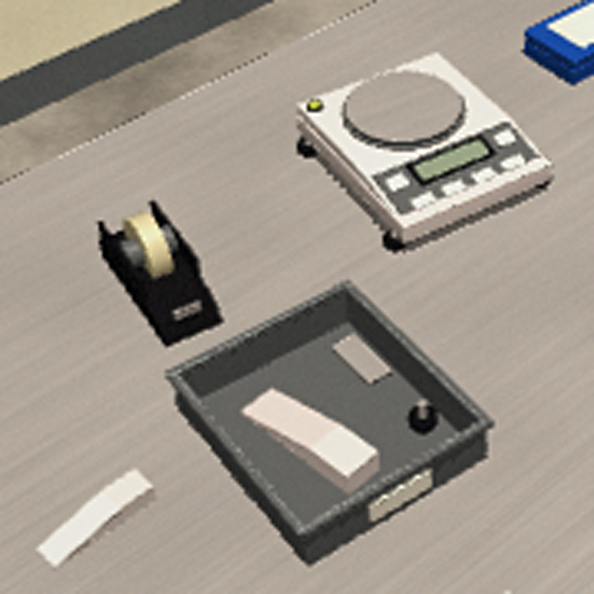

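Top crop: the wedge's ramp is up the picture and its brighter heel is near the robot, with the packer and spare foot to its right. The balance front edge runs from about (307,154) to (375,166) in the full picture. Side crop: the way in to the front is open.

```bash
python3 - <<'E'
from h import *
p=np.load("top0.npz")['p'];P=np.load("topP.npy");S=np.load("sideP.npy");sp=np.load("side0.npz")['p']
g=p.min(2); roi=np.zeros_like(g); roi[165:235,205:236]=1
m=((g>105)&(roi>0)).astype(np.uint8)
c=max(cv2.findContours(m,0,cv2.CHAIN_APPROX_NONE)[0],key=cv2.contourArea)
q=cv2.boxPoints(cv2.minAreaRect(c)); q=q[np.argsort(q[:,1])]; print("wedge box",q.round(1).tolist())
ys,xs=np.nonzero(m)
E1=onplane("top",[[(q[0]+q[1])[0]/2,(q[0]+q[1])[1]/2]],.007)[0]; E2=onplane("top",[(q[2]+q[3])/2],.02)[0]
print("edge",E1,"rear",E2,"len",np.linalg.norm((E1-E2)[:2]),"yaw",np.degrees(np.arctan2(*(E1-E2)[[1,0]])))
# by rays per pixel with height model: axis by PCA of side-view & top clouds
k=m>0; X=P[k]; X=X[X[:,2]>.006]; w,V=np.linalg.eigh(np.cov(X[:,:2].T)); print("top cloud mean",X.mean(0),"yaw",np.degrees(np.arctan(V[1,1]/V[0,1])))
# bin rim
for n,Q in(("top",P),("side",S)):
    B=Q[(Q[...,2]>.044)&(Q[...,2]<.054)&(Q[...,0]>.36)&(Q[...,0]<.68)&(Q[...,1]>.17)&(Q[...,1]<.44)]
    print(n,"bin rim",cv2.minAreaRect(B[:,:2].astype(np.float32)))
    pan=Q[(Q[...,2]>.056)&(Q[...,2]<.066)&(Q[...,0]>.6)&(Q[...,0]<.86)&(Q[...,1]>-.12)&(Q[...,1]<.12)]
    print("pan",cv2.minEnclosingCircle(pan[:,:2].astype(np.float32)),pan.mean(0),len(pan))
    sh=Q[(Q[...,2]>.02)&(Q[...,0]>.56)&(Q[...,0]<.88)&(Q[...,1]>-.13)&(Q[...,1]<.13)]
    r=cv2.minAreaRect(sh[:,:2].astype(np.float32));print("shell",r,cv2.boxPoints(r).round(4).tolist())
# balance top mask polygon
roi=np.zeros_like(g); roi[70:172,298:395]=1
m=((g>112)&(roi>0)).astype(np.uint8); m=cv2.morphologyEx(m,cv2.MORPH_CLOSE,np.ones((3,3)))
c=max(cv2.findContours(m,0,cv2.CHAIN_APPROX_NONE)[0],key=cv2.contourArea); h=cv2.convexHull(c)
r=cv2.minAreaRect(h);bq=cv2.boxPoints(r);ap=cv2.approxPolyDP(h,5,True)[:,0]
print("ap",ap.tolist(),onplane("top",ap,.041).round(4).tolist())
# thumbwheels: dark blobs
d=((p.max(2)<50)&(roi>0)).astype(np.uint8)
n,l,st,ce=cv2.connectedComponentsWithStats(d)
for i in range(1,n):
    if st[i,4]>8: print("dark",st[i].tolist(),ce[i].round(1),onplane("top",ce[i],.007).round(4))
E
```

```text
wedge box [[213.0, 175.0], [227.0, 175.0], [227.0, 225.0], [213.0, 225.0]]
edge [0.57670042 0.32299985 0.007     ] rear [0.44236658 0.31246004 0.02      ] len 0.13474668061503522 yaw 4.486228788213146
top cloud mean [0.50293143 0.31492387 0.02881506] yaw 16.583056784276025
top bin rim ((0.5056538581848145, 0.29537415504455566), (0.1909039318561554, 0.2191912680864334), 84.2347183227539)
pan ((0.765070915222168, -0.013225153088569641), 0.10502657294273376) [ 0.75833785 -0.01433284  0.06141548] 1743
shell ((0.7234781980514526, -0.008504010736942291), (0.18037211894989014, 0.22084610164165497), 80.23773193359375) [[0.599399983882904, -0.0786999985575676], [0.8169999718666077, -0.1160999983549118], [0.847599983215332, 0.0617000013589859], [0.6298999786376953, 0.09910000115633011]]
side bin rim ((0.5044941306114197, 0.29639267921447754), (0.1918860375881195, 0.22237113118171692), 84.17924499511719)
pan ((0.7783899307250977, -0.016541555523872375), 0.0877785012125969) [ 0.75614358 -0.01151422  0.06032153] 601
shell ((0.723569393157959, -0.00672515481710434), (0.18222881853580475, 0.22628410160541534), 80.37220001220703) [[0.5968000292778015, -0.07760000228881836], [0.8198999762535095, -0.11550000309944153], [0.8503999710083008, 0.06419999897480011], [0.6273000240325928, 0.10199999809265137]]
ap [[321, 75], [387, 87], [372, 165], [306, 152]] [[0.8495, 0.0606, 0.041], [0.8187, -0.1164, 0.041], [0.6029, -0.0751, 0.041], [0.6343, 0.0961, 0.041]]
dark [375, 160, 2, 5, 9] [375.4 161.8] [[ 0.6208 -0.0888  0.007 ]]
```

```bash
cat >> h.py <<'E'
def go(x,y,z,yaw):
    o=bot.get_obs(); A=R.from_quat(o['tcp_rot'])
    T=R.from_euler('z',yaw,degrees=True)*R.from_euler('x',180,degrees=True)
    print("shift mm",(A.inv().apply(np.array([x,y,z])-o['tcp_pos'])*1000).round(1),"turn",np.degrees((A.inv()*T).as_rotvec()).round(2),
      "| t",round(o['time'],2),"tcp",o['tcp_pos'].round(4),"F",o['ft_force'].round(1),"w",round(o['grip_width'],4),"j6",o['joint_positions'][5].round(2))
E
python3 - <<'E'
from h import *
p=np.load("top0.npz")['p'].astype(float).mean(2)
L=[]
for v in range(178,224,3):
    r=cv2.GaussianBlur(p,(0,0),.7)[v]
    g=np.diff(r); i=205+np.argmax(g[205:220]); w=g[i-1:i+2]; u=i+.5+(w*[-1,0,1]).sum()/w.sum()
    z=.028
    for _ in range(5):
        X=onplane("top",[u,v],z)[0]; s=.577-X[0]; z=min(.028,.007+.021*s/.09)
    L.append(X)
L=np.array(L); a,b=np.polyfit(L[:,0],L[:,1],1); yaw=np.arctan(a); print("left edge yaw",np.degrees(yaw),"resid",(L[:,1]-a*L[:,0]-b).std())
for x in(.577,.465): print("centreline y at",x,a*x+b-.018/np.cos(yaw))
print("spare foot",onplane("top",[175+270/3.5,60+563/3.5],.032))
go(.465,.314,.20,4.5)
E
```

```text
left edge yaw 4.470889627721567 resid 0.0003146061716832382
centreline y at 0.577 0.32205714681736364
centreline y at 0.465 0.31329980987625616
spare foot [[0.45305414 0.22899073 0.032     ]]
shift mm [ 544.8 -758.2   31.8] turn [-1.200e-01  1.000e-02  1.571e+01] | t 0.1 tcp [ 0.2157 -0.5858  0.2302] F [-0.   0.4 -0.1] w 0.0858 j6 -0.07
```

apply_moves(rows=[[[25,-30,0],[0,0,0]],[[25,-30,0],[0,0,0]],[[25,-30,0],[0,0,0]],[[25,-30,0],[0,0,0]],[[25,-30,0],[0,0,0]],[[25,-30,0],[0,0,0]],[[25,-30,0],[0,0,0]],[[25,-30,0],[0,0,0]],[[25,-30,0],[0,0,0]],[[0,0,0],[0,0,0]]], gripper=2)

```text
out of range
```

That call was wrong: I wrote mm and an invalid gripper value. It was refused whole, so nothing moved. Now in metres.

apply_moves(rows=[[[0.015,-0.021,0],[0,0,3]],[[0.039,-0.054,0],[0,0,8]],[[0.062,-0.087,0],[0,0,12]],[[0.086,-0.12,0],[0,0,15.7]],[[0.11,-0.153,0],[0,0,15.7]],[[0.134,-0.186,0],[0,0,15.7]],[[0.157,-0.219,0],[0,0,15.7]],[[0.181,-0.252,0],[0,0,15.7]],[[0.205,-0.285,0],[0,0,15.7]],[[0.229,-0.318,0],[0,0,15.7]]], gripper=0.3)

```text
time: 0.93
tcp_pos: [0.3207, -0.2069, 0.231]
tcp_rot: [0.999, 0.039, 0.0, -0.0]
ft_force: [1.5, -0.0, 0.6]
grip_width: 0.0595
```

```bash
python3 -c "
from h import *
go(.465,.314,.20,4.5)"
```

```text
shift mm [ 184.4 -508.1   31.1] turn [-0.02 -0.   -0.05] | t 0.93 tcp [ 0.3207 -0.2069  0.231 ] F [ 1.5 -0.   0.6] w 0.0595 j6 0.81
```

apply_moves(rows=[[[0.0136,-0.0376,0],[0,0,0]],[[0.027,-0.075,0],[0,0,0]],[[0.041,-0.113,0],[0,0,0]],[[0.054,-0.15,0],[0,0,0]],[[0.068,-0.188,0],[0,0,0]],[[0.082,-0.226,0],[0,0,0]],[[0.095,-0.263,0],[0,0,0]],[[0.109,-0.3,0],[0,0,0]],[[0.122,-0.338,0],[0,0,0]],[[0.136,-0.375,0],[0,0,0]]])

```text
time: 1.77
tcp_pos: [0.4266, 0.1777, 0.231]
tcp_rot: [0.999, 0.04, -0.0, 0.0]
ft_force: [-0.1, -0.8, -0.5]
grip_width: 0.0598
```

apply_moves(rows=[[[0.0136,-0.0376,0],[0,0,0]],[[0.027,-0.075,0.01],[0,0,0]],[[0.036,-0.1,0.02],[0,0,0]],[[0.043,-0.12,0.03],[0,0,0]],[[0.047,-0.13,0.04],[0,0,0]],[[0.048,-0.133,0.055],[0,0,0]],[[0.048,-0.133,0.07],[0,0,0]],[[0.048,-0.133,0.085],[0,0,0]],[[0.048,-0.133,0.095],[0,0,0]],[[0.048,-0.133,0.1],[0,0,0]]])

```text
time: 2.6
tcp_pos: [0.4629, 0.3111, 0.1291]
tcp_rot: [0.999, 0.039, -0.002, 0.001]
ft_force: [0.3, 0.3, -0.4]
grip_width: 0.0599
```

```bash
python3 -c "
from h import *
go(.465,.314,.008,4.5)
a,_=imaging.read_camera('side');b,_=imaging.read_camera('top')
s=cv2.resize(a[170:310,190:350],None,fx=3,fy=3,interpolation=cv2.INTER_CUBIC);t=cv2.resize(b[140:260,170:330],None,fx=3,fy=3,interpolation=cv2.INTER_CUBIC)
cv2.imwrite('pics/c1.png',np.vstack([s,t])[:600,:,::-1] if 0 else np.vstack([cv2.resize(s,(400,350)),cv2.resize(t,(400,240 if 0 else 250))])[:,:,::-1])"
```

```text
shift mm [  2.7  -2.9 121.1] turn [0.09 0.2  0.02] | t 2.6 tcp [0.4629 0.3111 0.1291] F [ 0.3  0.3 -0.4] w 0.0599 j6 2.01
```

View pics/c1.png

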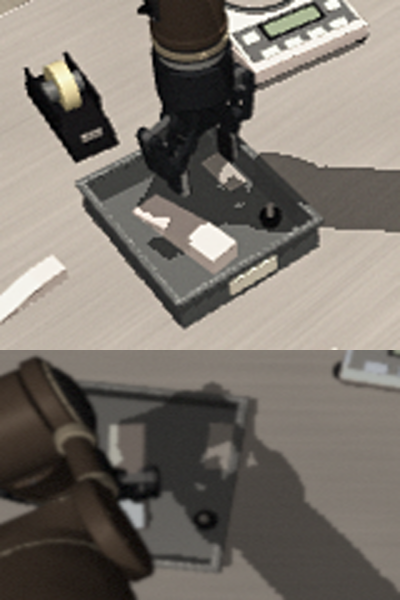

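Side crop: the gripper stands over the bin with its fingers either side of the wedge, and the spare foot is clear to the right. Descending.

apply_moves(rows=[[[0.002,-0.002,0.01],[0,0,0]],[[0.002,-0.002,0.028],[0,0,0]],[[0.002,-0.002,0.046],[0,0,0]],[[0.002,-0.002,0.064],[0,0,0]],[[0.002,-0.002,0.08],[0,0,0]],[[0.002,-0.002,0.094],[0,0,0]],[[0.002,-0.002,0.105],[0,0,0]],[[0.002,-0.002,0.113],[0,0,0]],[[0.002,-0.002,0.118],[0,0,0]],[[0.002,-0.002,0.12],[0,0,0]]])

```text
time: 3.53
tcp_pos: [0.4663, 0.3141, 0.0108]
tcp_rot: [0.999, 0.039, -0.0, 0.0]
ft_force: [0.1, 0.8, 0.7]
grip_width: 0.0595
```

apply_moves(rows=[[[0,0,0],[0,0,0]],[[0,0,0],[0,0,0]],[[0,0,0],[0,0,0]],[[0,0,0],[0,0,0]],[[0,0,0],[0,0,0]],[[0,0,0],[0,0,0]],[[0,0,0],[0,0,0]],[[0,0,0],[0,0,0]],[[0,0,0],[0,0,0]],[[0,0,0],[0,0,0]]], gripper=1)

```text
time: 4.37
tcp_pos: [0.467, 0.3146, 0.0122]
tcp_rot: [0.999, 0.039, 0.001, -0.0]
ft_force: [-0.4, 0.0, 6.0]
grip_width: 0.0348
```

apply_moves(rows=[[[0,0,-0.004],[0,0,0]],[[0,0,-0.014],[0,0,0]],[[0,0,-0.028],[0,0,0]],[[0,0,-0.045],[0,0,0]],[[0,0,-0.062],[0,0,0]],[[0,0,-0.08],[0,0,0]],[[0,0,-0.095],[0,0,0]],[[0,0,-0.107],[0,0,0]],[[0,0,-0.115],[0,0,0]],[[0,0,-0.12],[0,0,0]]])

```text
time: 5.2
tcp_pos: [0.4665, 0.3142, 0.1325]
tcp_rot: [0.999, 0.039, 0.001, -0.0]
ft_force: [-1.0, 1.4, -0.1]
grip_width: 0.0346
```

```bash
python3 -c "
from h import *
go(.467,.036,.10,-9.7)"
```

```text
shift mm [-21.4 277.4  32.3] turn [-0.04 -0.06 14.21] | t 5.2 tcp [0.4665 0.3142 0.1325] F [-1.   1.4 -0.1] w 0.0346 j6 2.01
```

apply_moves(rows=[[[-0.0005,0.007,0],[0,0,0]],[[-0.002,0.022,0],[0,0,0]],[[-0.003,0.042,0],[0,0,1]],[[-0.005,0.064,0],[0,0,3]],[[-0.007,0.088,0],[0,0,5]],[[-0.009,0.113,0],[0,0,7]],[[-0.011,0.138,0],[0,0,9]],[[-0.013,0.163,0],[0,0,11]],[[-0.015,0.188,0],[0,0,13]],[[-0.016,0.21,0],[0,0,14.2]]])

```text
time: 6.03
tcp_pos: [0.4646, 0.1007, 0.1298]
tcp_rot: [0.996, -0.085, -0.002, 0.001]
ft_force: [-0.4, 0.3, 0.2]
grip_width: 0.0348
```

```bash
python3 -c "
from h import *
go(.467,.036,.012,-9.7)"
```

```text
shift mm [ 13.8  63.1 117.9] turn [ 0.1   0.2  -0.11] | t 6.03 tcp [0.4646 0.1007 0.1298] F [-0.4  0.3  0.2] w 0.0348 j6 1.86
```

apply_moves(rows=[[[0.005,0.02,0.005],[0,0,0]],[[0.009,0.04,0.02],[0,0,0]],[[0.012,0.055,0.038],[0,0,0]],[[0.014,0.062,0.056],[0,0,0]],[[0.014,0.063,0.072],[0,0,0]],[[0.014,0.063,0.086],[0,0,0]],[[0.014,0.063,0.096],[0,0,0]],[[0.014,0.063,0.103],[0,0,0]],[[0.014,0.063,0.108],[0,0,0]],[[0.014,0.063,0.11],[0,0,0]]])

```text
time: 6.87
tcp_pos: [0.4693, 0.0388, 0.0205]
tcp_rot: [0.996, -0.084, -0.001, 0.0]
ft_force: [-0.1, -0.5, -0.3]
grip_width: 0.0346
```

```bash
python3 -c "
from h import *
go(.467,.036,.008,-9.7)
for n in('side','top'):
    a,d=imaging.read_camera(n);np.savez(n+'1.npz',p=a,d=d)
a=np.load('side1.npz')['p'];b=np.load('top1.npz')['p']
s=cv2.resize(a[140:290,240:390],(560,560),interpolation=cv2.INTER_CUBIC)
cv2.imwrite('pics/d1.png',s[:,:,::-1])
t=cv2.resize(b[70:240,290:410],(420,595),interpolation=cv2.INTER_CUBIC)
cv2.imwrite('pics/d2.png',np.clip(t*1.3,0,255).astype('u1')[:,:,::-1])
"
```

```text
shift mm [-1.8  3.2 12.5] turn [0.02 0.08 0.02] | t 6.87 tcp [0.4693 0.0388 0.0205] F [-0.1 -0.5 -0.3] w 0.0346 j6 1.73
```

View pics/d1.png

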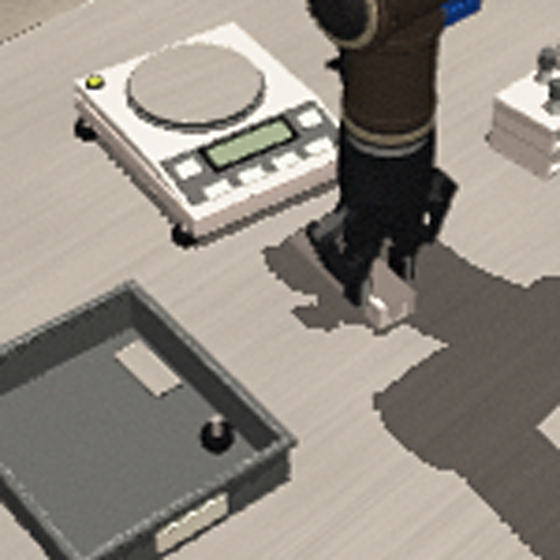

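View pics/d2.png

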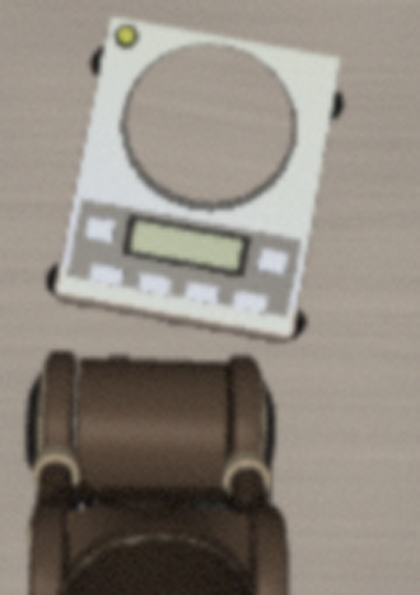

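Side crop: the wedge is gripped, heel rear at about (385,325) in the crop and thin end pointing at the front edge. The packer and spare foot are still in the bin. Top crop: balance unmoved, and the arm hides the wedge.

apply_moves(rows=[[[-0.001,0.002,0.001],[0,0,0]],[[-0.001,0.002,0.002],[0,0,0]],[[-0.001,0.002,0.003],[0,0,0]],[[-0.001,0.002,0.004],[0,0,0]],[[-0.001,0.002,0.005],[0,0,0]],[[-0.001,0.002,0.006],[0,0,0]],[[-0.001,0.002,0.007],[0,0,0]],[[-0.001,0.002,0.008],[0,0,0]],[[-0.001,0.002,0.009],[0,0,0]],[[-0.001,0.002,0.009],[0,0,0]]])

```text
time: 7.8
tcp_pos: [0.4685, 0.0372, 0.012]
tcp_rot: [0.996, -0.084, -0.0, 0.0]
ft_force: [1.0, 0.4, -1.3]
grip_width: 0.0346
```

```bash
python3 - <<'E'
from h import *
go(.467,.036,.008,-9.7)
a,d=imaging.read_camera('side');np.savez('side2.npz',p=a,d=d)
P=cloud('side',d)
# front region points of the wedge between bench and balance
fr=np.array([.615,.0107]);dd=np.array([.9857,-.1685]);n=np.array([.1685,.9857])
q=(P[...,:2]-fr); al=q@dd; la=q@n
print("pred edge px",proj('side',[[.467+.1089,.036-.0186,.0055]]).round(1),"heel rear px",proj('side',[[.467-.0242,.036+.0041,.026]]).round(1))
print("fr px",proj('side',[[.615,.0107,.014]]).round(1))
c=a[190:235,295:360]; cv2.imwrite('pics/e1.png',cv2.resize(c,None,fx=12,fy=12,interpolation=cv2.INTER_CUBIC)[:,:,::-1])
E
```

```text
shift mm [-1.3  1.4  4. ] turn [0.   0.03 0.01] | t 7.8 tcp [0.4685 0.0372 0.012 ] F [ 1.   0.4 -1.3] w 0.0346 j6 1.73
pred edge px [[322.  202.6]] heel rear px [[347.1 222. ]]
fr px [[315.3 194.1]]
```

View pics/e1.png

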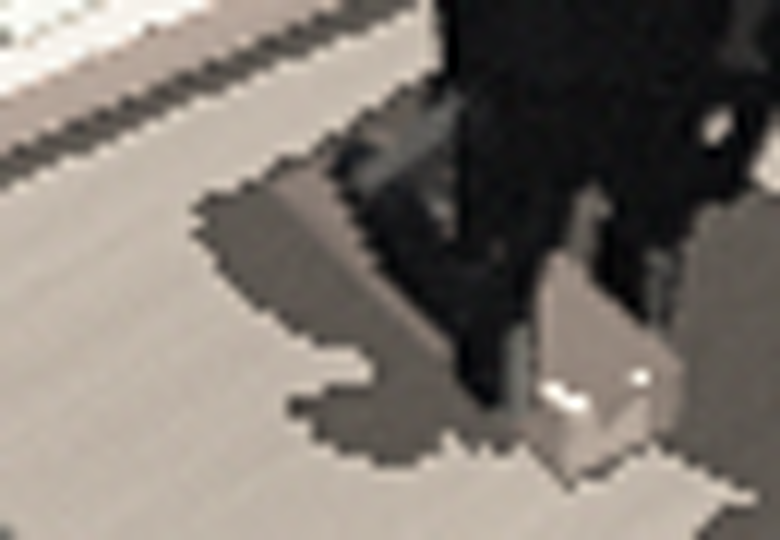

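Close side view: thin edge corners at about (317.7,205) and (322.5,202.5), rear heel bottom corner at about (342.5,230.5). The ramp faces the balance.

```bash
python3 - <<'E'
from h import *
fr=np.array([.615,.0107]);dd=np.array([.9857,-.1685]);n=np.array([.1685,.9857])
for nm,uv,z in(("thinL",(317.7,205),.007),("thinR",(322.5,202.5),.007),("rearLbot",(342.5,230.5),.004),("rearRbot",(349.7,225.8),.004)):
    X=onplane('side',uv,z)[0]; q=X[:2]-fr; print(nm,X.round(4),"along",(q@dd).round(4),"lat",(q@n).round(4))
q=np.array([.4685,.0372])-fr; print("tcp",q@dd,q@n)
go(.467,.036,.008,-9.7)
E
```

```text
thinL [0.5762 0.037  0.007 ] along -0.0427 lat 0.0194
thinR [0.5741 0.0171 0.007 ] along -0.0414 lat -0.0006
rearLbot [0.4417 0.0604 0.004 ] along -0.1792 lat 0.0198
rearRbot [0.4403 0.0294 0.004 ] along -0.1754 lat -0.011
tcp -0.14887029999999998 0.001435800000000001
shift mm [-1.3  1.5  4.1] turn [0.   0.02 0.02] | t 7.85 tcp [0.4685 0.0372 0.0121] F [-0.9  0.7 -0.3] w 0.0345 j6 1.73
```

apply_moves(rows=[[[0,0.001,0.0005],[0,0,0]],[[0,0.001,0.001],[0,0,0]],[[0,0.001,0.0015],[0,0,0]],[[0,0.001,0.002],[0,0,0]],[[0,0.001,0.002],[0,0,0]],[[0,0.001,0.0025],[0,0,0]],[[0,0.001,0.0025],[0,0,0]],[[0,0.001,0.003],[0,0,0]],[[0,0.001,0.003],[0,0,0]],[[0,0.001,0.003],[0,0,0]]])

```text
time: 8.68
tcp_pos: [0.4685, 0.0362, 0.0092]
tcp_rot: [0.996, -0.084, -0.0, 0.0]
ft_force: [-0.1, -0.3, -1.1]
grip_width: 0.0346
```

apply_moves(rows=[[[0.001,0,0.0005],[0,0,0]],[[0.002,0,0.001],[0,0,0]],[[0.004,0,0.0015],[0,0,0]],[[0.007,0,0.0015],[0,0,0]],[[0.01,0,0.0015],[0,0,0]],[[0.013,0,0.0015],[0,0,0]],[[0.016,0,0.0015],[0,0,0]],[[0.019,0,0.0015],[0,0,0]],[[0.021,0,0.0015],[0,0,0]],[[0.022,0,0.0015],[0,0,0]]])

```text
time: 9.52
tcp_pos: [0.4906, 0.0325, 0.0082]
tcp_rot: [0.996, -0.085, -0.0, -0.0]
ft_force: [-2.4, 1.3, 7.4]
grip_width: 0.0344
```

apply_moves(rows=[[[0.003,0,0],[0,0,0]],[[0.008,0,0],[0,0,0]],[[0.014,0,0],[0,0,0]],[[0.02,0,0],[0,0,0]],[[0.026,0,0],[0,0,0]],[[0.032,0,0],[0,0,0]],[[0.038,0,0],[0,0,0]],[[0.043,0,0],[0,0,0]],[[0.047,0,0],[0,0,0]],[[0.05,0,0],[0,0,0]]])

```text
time: 10.35
tcp_pos: [0.54, 0.0241, 0.0082]
tcp_rot: [0.996, -0.084, -0.0, -0.0]
ft_force: [-2.7, 0.7, 6.2]
grip_width: 0.0342
```

```bash
cat > chk.py <<'E'
from h import *
import sys
o=bot.get_obs(); fr=np.array([.615,.0107]);dd=np.array([.9857,-.1685]);n=np.array([.1685,.9857])
q=o['tcp_pos'][:2]-fr; print("along",(q@dd).round(4),"lat",(q@n).round(4),"z",o['tcp_pos'][2].round(4),"F",o['ft_force'].round(1))
k=sys.argv[1]
for nm in('side','top'):
    a,d=imaging.read_camera(nm); np.savez(nm+k+'.npz',p=a,d=d)
    # image shift of the balance shell: LK on features in original picture
    g0=cv2.cvtColor(np.load(nm+'0.npz')['p'],7);g1=cv2.cvtColor(a,7)
    C=proj(nm,[[.63,.097,.041],[.603,-.075,.041],[.817,-.115,.055],[.847,.061,.055],[.645,.05,.043],[.63,-.03,.043]]).astype(np.float32)
    x0,y0=C.min(0).astype(int)-6;x1,y1=C.max(0).astype(int)+6
    m=np.zeros_like(g0);m[y0:y1,x0:x1]=255
    f=cv2.goodFeaturesToTrack(g0,40,.1,5,mask=m)
    p,s,e=cv2.calcOpticalFlowPyrLK(g0,g1,f,None,winSize=(11,11),maxLevel=1)
    ok=(s[:,0]>0)&(e[:,0]<12); A=f[ok,0];B=(p-f)[ok,0]
    X=onplane(nm,A,.043); al=(X[:,:2]-fr)@dd
    fro=(al<.06)&(al>-.02);rea=(al>.12)&(al<.24)
    for l,w in(("front",fro),("rear",rea)): print(nm,l,w.sum(),"median px shift",np.median(B[w],0).round(2))
    Q=cloud(nm,d); qq=Q[...,:2]-fr; A_=qq@dd; L_=qq@n
    P0=cloud(nm,np.load(nm+'0.npz')['d'])
    w=(A_>.008)&(A_<.055)&(abs(L_)<.085)&(Q[...,2]>.03)&(Q[...,2]<.06)
    print(nm,"display height front: now",Q[w][:,2].mean().round(4),"was",P0[w][:,2].mean().round(4),w.sum())
E
python3 chk.py 3
```

```text
along -0.0762 lat 0.0005 z 0.0082 F [-2.7  0.7  6.2]
side front 3 median px shift [0.   0.01]
side rear 6 median px shift [-0.04 -0.  ]
side display height front: now 0.0434 was 0.0436 366
top front 0 median px shift [nan nan]
top rear 0 median px shift [nan nan]
top display height front: now 0.0472 was 0.0463 65
  return _methods._mean(a, axis=axis, dtype=dtype,
  ret = um.true_divide(
```

apply_moves(rows=[[[0.0015,0,0],[0,0,0]],[[0.003,0,0],[0,0,0]],[[0.0045,0,0],[0,0,0]],[[0.006,0,0],[0,0,0]],[[0.0075,0,0],[0,0,0]],[[0.009,0,0],[0,0,0]],[[0.0105,0,0],[0,0,0]],[[0.012,0,0],[0,0,0]],[[0.0125,0,0],[0,0,0]],[[0.0125,0,0],[0,0,0]]])

```text
time: 11.28
tcp_pos: [0.5517, 0.0221, 0.0082]
tcp_rot: [0.996, -0.084, -0.0, -0.0]
ft_force: [-2.3, 0.6, 6.8]
grip_width: 0.0343
```

apply_moves(rows=[[[0.0006,0,0],[0,0,0]],[[0.0012,0,0],[0,0,0]],[[0.0018,0,0],[0,0,0]],[[0.0024,0,0],[0,0,0]],[[0.003,0,0],[0,0,0]],[[0.0036,0,0],[0,0,0]],[[0.0042,0,0],[0,0,0]],[[0.0048,0,0],[0,0,0]],[[0.005,0,0],[0,0,0]],[[0.005,0,0],[0,0,0]]])

```text
time: 12.12
tcp_pos: [0.5554, 0.0215, 0.0082]
tcp_rot: [0.996, -0.084, -0.002, -0.0]
ft_force: [-4.3, -0.1, 10.1]
grip_width: 0.0343
```

```bash
python3 -W ignore chk.py 4
```

```text
along -0.0606 lat 0.0006 z 0.0082 F [-4.3 -0.1 10.1]
side front 2 median px shift [ 0.02 -0.  ]
side rear 5 median px shift [-0.01 -0.01]
side display height front: now 0.0439 was 0.044 321
top front 0 median px shift [nan nan]
top rear 0 median px shift [nan nan]
top display height front: now 0.0448 was 0.0449 20
```

apply_moves(rows=[[[0.0006,0,0],[0,0,0]],[[0.0012,0,0],[0,0,0]],[[0.0018,0,0],[0,0,0]],[[0.0024,0,0],[0,0,0]],[[0.003,0,0],[0,0,0]],[[0.0036,0,0],[0,0,0]],[[0.0042,0,0],[0,0,0]],[[0.0048,0,0],[0,0,0]],[[0.005,0,0],[0,0,0]],[[0.005,0,0],[0,0,0]]])

```text
time: 13.05
tcp_pos: [0.5585, 0.0209, 0.0082]
tcp_rot: [0.996, -0.084, -0.004, -0.0]
ft_force: [-8.5, 1.5, 13.9]
grip_width: 0.0345
```

```bash
python3 -W ignore chk.py 5
```

```text
along -0.0574 lat 0.0005 z 0.0082 F [-8.5  1.5 13.9]
side front 1 median px shift [ 0.03 -0.07]
side rear 5 median px shift [ 0.01 -0.01]
side display height front: now 0.0444 was 0.0441 302
top front 0 median px shift [nan nan]
top rear 0 median px shift [nan nan]
top display height front: now 0.0455 was 0.0449 12
```

The push is rising mostly because the wedge is pressed onto the bench. I'll ease the down-force by 1 mm and go on slowly.

apply_moves(rows=[[[0,0,-0.0005],[0,0,0]],[[0,0,-0.001],[0,0,0]],[[0.0006,0,-0.001],[0,0,0]],[[0.0012,0,-0.001],[0,0,0]],[[0.0018,0,-0.001],[0,0,0]],[[0.0024,0,-0.001],[0,0,0]],[[0.003,0,-0.001],[0,0,0]],[[0.0035,0,-0.001],[0,0,0]],[[0.004,0,-0.001],[0,0,0]],[[0.004,0,-0.001],[0,0,0]]])

```text
time: 13.98
tcp_pos: [0.5629, 0.02, 0.0082]
tcp_rot: [0.996, -0.084, -0.003, -0.0]
ft_force: [-5.8, 0.8, 6.4]
grip_width: 0.0348
```

```bash
python3 -W ignore chk.py 6
```

```text
along -0.0529 lat 0.0004 z 0.0082 F [-5.8  0.8  6.4]
side front 0 median px shift [nan nan]
side rear 5 median px shift [-0.02 -0.02]
side display height front: now 0.0451 was 0.0443 285
top front 0 median px shift [nan nan]
top rear 0 median px shift [nan nan]
top display height front: now 0.0459 was 0.0437 18
```

apply_moves(rows=[[[0.0006,0,-0.0003],[0,0,0]],[[0.0012,0,-0.0003],[0,0,0]],[[0.002,0,-0.0003],[0,0,0]],[[0.0028,0,-0.0003],[0,0,0]],[[0.0036,0,-0.0003],[0,0,0]],[[0.0044,0,-0.0003],[0,0,0]],[[0.0052,0,-0.0003],[0,0,0]],[[0.006,0,-0.0003],[0,0,0]],[[0.0065,0,-0.0003],[0,0,0]],[[0.0065,0,-0.0003],[0,0,0]]])

```text
time: 14.92
tcp_pos: [0.572, 0.0185, 0.0087]
tcp_rot: [0.996, -0.084, -0.0, 0.0]
ft_force: [-2.5, 0.1, -3.1]
grip_width: 0.0345
```

```bash
python3 -W ignore chk.py 7; python3 - <<'E'
from h import *
a=np.load('side0.npz')['p'];b=np.load('side7.npz')['p']
f=lambda i:cv2.resize(i[150:225,250:345],(760,298) if 0 else (736,298),interpolation=cv2.INTER_CUBIC)
cv2.imwrite('pics/f1.png',np.vstack([f(a),f(b)])[:,:,::-1])
E
```

```text
along -0.0437 lat 0.0004 z 0.0087 F [-2.5  0.1 -3.1]
side front 0 median px shift [nan nan]
side rear 2 median px shift [ 0.08 -0.05]
side display height front: now 0.0473 was 0.0448 250
top front 0 median px shift [nan nan]
top rear 0 median px shift [nan nan]
top display height front: now 0.0465 was 0.0425 19
```

View pics/f1.png

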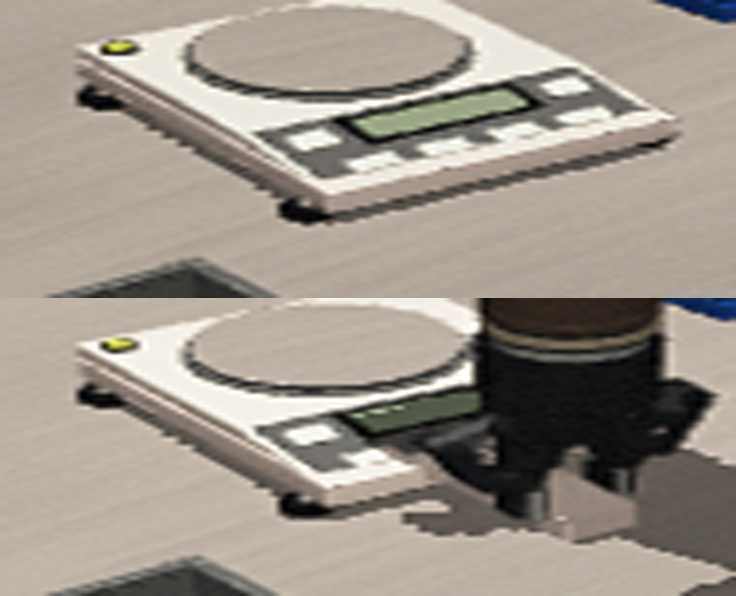

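Lower half: both left feet are visible and the wedge is under the middle of the front, with the fingers short of the shell. The lift still needs a number. The wedge is slightly carried by the gripper (Fz −3), so I'll press it back flat.

apply_moves(rows=[[[0,0,0.0002],[0,0,0]],[[0,0,0.0004],[0,0,0]],[[0,0,0.0006],[0,0,0]],[[0,0,0.0008],[0,0,0]],[[0,0,0.0009],[0,0,0]],[[0,0,0.0009],[0,0,0]],[[0,0,0.0009],[0,0,0]],[[0,0,0.0009],[0,0,0]],[[0,0,0.0009],[0,0,0]],[[0,0,0.0009],[0,0,0]]])

```text
time: 15.85
tcp_pos: [0.572, 0.0185, 0.0082]
tcp_rot: [0.996, -0.084, -0.0, 0.0]
ft_force: [-2.7, 0.4, -1.8]
grip_width: 0.0344
```

```bash
python3 -W ignore chk.py 8; cat > lift.py <<'E'
from h import *
import sys
fr=np.array([.615,.0107]);dd=np.array([.9857,-.1685]);n=np.array([.1685,.9857])
def W(a,l,z): return np.r_[fr+a*dd+l*n,z]
for nm in('side','top'):
    A=np.load(nm+'0.npz')['p'];B=np.load(nm+sys.argv[1]+'.npz')['p']
    for lab,X in(("FL corner",W(.01,.085,.035)),("FR corner",W(.01,-.085,.035)),("left key",W(.03,.062,.043)),("right side",W(.05,-.085,.04)),("RL lamp",W(.2,.075,.05)),("RR corner",W(.21,-.085,.045)),("bin rim",np.array([.6,.2,.048]))):
        u,v=proj(nm,[X])[0]; r=8; g0=cv2.cvtColor(A,7).astype(np.float32);g1=cv2.cvtColor(B,7).astype(np.float32)
        J=np.stack([proj(nm,[X+e])[0]-[u,v] for e in(np.r_[dd,0]*.001,np.r_[n,0]*.001,np.array([0,0,.001]))],1)
        p,s,e=cv2.calcOpticalFlowPyrLK(g0.astype('u1'),g1.astype('u1'),np.float32([[[u,v]]]),None,winSize=(13,13),maxLevel=0)
        print(nm,lab,[round(u),round(v)],"shift",(p[0,0]-[u,v]).round(2),"err",e[0].round(1),"px/mm x,y,z",J.T.round(2).tolist())
E
python3 lift.py 8
```

```text
along -0.0437 lat 0.0005 z 0.0082 F [-2.7  0.4 -1.8]
side front 0 median px shift [nan nan]
side rear 2 median px shift [ 0.07 -0.07]
side display height front: now 0.0471 was 0.0447 256
top front 0 median px shift [nan nan]
top rear 0 median px shift [nan nan]
top display height front: now 0.0465 was 0.0426 18
side FL corner [292, 197] shift [-0.19 -0.9 ] err [11.4] px/mm x,y,z [[-0.16, -0.17], [-0.26, 0.11], [-0.01, -0.23]]
side FR corner [334, 179] shift [ -3.55 -25.7 ] err [116.8] px/mm x,y,z [[-0.17, -0.15], [-0.24, 0.1], [0.01, -0.23]]
side left key [295, 189] shift [-0.28 -0.85] err [15.4] px/mm x,y,z [[-0.16, -0.16], [-0.26, 0.11], [-0.01, -0.23]]
side right side [328, 172] shift [7.73 6.32] err [122.] px/mm x,y,z [[-0.17, -0.15], [-0.24, 0.1], [0.01, -0.23]]
side RL lamp [266, 163] shift [-0.17 -0.27] err [11.5] px/mm x,y,z [[-0.14, -0.14], [-0.25, 0.1], [-0.02, -0.23]]
side RR corner [303, 148] shift [-0.03 -0.26] err [12.8] px/mm x,y,z [[-0.15, -0.13], [-0.23, 0.09], [-0.01, -0.23]]
side bin rim [274, 216] shift [-0.03  0.36] err [8.] px/mm x,y,z [[-0.16, -0.19], [-0.29, 0.13], [-0.02, -0.24]]
top FL corner [307, 151] shift [-0.18 -0.42] err [26.8] px/mm x,y,z [[0.07, -0.36], [-0.38, -0.07], [-0.01, -0.11]]
top FR corner [372, 163] shift [-19.23  -2.92] err [67.5] px/mm x,y,z [[0.06, -0.37], [-0.38, -0.07], [0.05, -0.1]]
top left key [317, 144] shift [-13.25  24.18] err [21.2] px/mm x,y,z [[0.07, -0.36], [-0.38, -0.07], [0.0, -0.12]]
top right side [374, 148] shift [-8.09 -1.12] err [47.3] px/mm x,y,z [[0.06, -0.36], [-0.38, -0.07], [0.05, -0.11]]
top RL lamp [325, 82] shift [-0.32 -0.73] err [19.9] px/mm x,y,z [[0.07, -0.35], [-0.37, -0.07], [0.01, -0.16]]
top RR corner [384, 90] shift [ 2.69 -0.53] err [19.] px/mm x,y,z [[0.06, -0.35], [-0.37, -0.07], [0.06, -0.16]]
top bin rim [265, 163] shift [-0.32  0.55] err [14.4] px/mm x,y,z [[0.08, -0.37], [-0.38, -0.07], [-0.04, -0.1]]
```

apply_moves(rows=[[[0,0,0.0002],[0,0,0]],[[0,0,0.0004],[0,0,0]],[[0,0,0.0004],[0,0,0]],[[0,0,0.0004],[0,0,0]],[[0,0,0.0004],[0,0,0]],[[0,0,0.0004],[0,0,0]],[[0,0,0.0004],[0,0,0]],[[0,0,0.0004],[0,0,0]],[[0,0,0.0004],[0,0,0]],[[0,0,0.0004],[0,0,0]]])

```text
time: 16.78
tcp_pos: [0.5721, 0.0186, 0.0082]
tcp_rot: [0.996, -0.084, -0.0, 0.0]
ft_force: [-5.8, 0.6, 4.4]
grip_width: 0.0348
```

```bash
python3 -W ignore chk.py 9; python3 lift.py 9 | grep -E "side (FL|left|RL|RR)|top (FL|RL)"; python3 - <<'E'
import numpy as np,cv2
b=np.load('side9.npz')['p'];t=np.load('top9.npz')['p']
cv2.imwrite('pics/g1.png',np.vstack([cv2.resize(b[120:310,170:440],(426,300),interpolation=cv2.INTER_CUBIC),cv2.resize(t[60:260,170:510],(426,251))])[:,:,::-1])
E
```

```text
along -0.0436 lat 0.0005 z 0.0082 F [-5.8  0.6  4.4]
side front 0 median px shift [nan nan]
side rear 2 median px shift [ 0.08 -0.05]
side display height front: now 0.047 was 0.0447 252
top front 0 median px shift [nan nan]
top rear 0 median px shift [nan nan]
top display height front: now 0.0468 was 0.0427 16
side FL corner [292, 197] shift [-0.19 -0.9 ] err [11.4] px/mm x,y,z [[-0.16, -0.17], [-0.26, 0.11], [-0.01, -0.23]]
side left key [295, 189] shift [-0.28 -0.85] err [15.4] px/mm x,y,z [[-0.16, -0.16], [-0.26, 0.11], [-0.01, -0.23]]
side RL lamp [266, 163] shift [-0.17 -0.27] err [11.5] px/mm x,y,z [[-0.14, -0.14], [-0.25, 0.1], [-0.02, -0.23]]
side RR corner [303, 148] shift [-0.03 -0.26] err [12.6] px/mm x,y,z [[-0.15, -0.13], [-0.23, 0.09], [-0.01, -0.23]]
top FL corner [307, 151] shift [-0.18 -0.42] err [26.7] px/mm x,y,z [[0.07, -0.36], [-0.38, -0.07], [-0.01, -0.11]]
top RL lamp [325, 82] shift [-0.31 -0.74] err [20.] px/mm x,y,z [[0.07, -0.35], [-0.37, -0.07], [0.01, -0.16]]
```

View pics/g1.png

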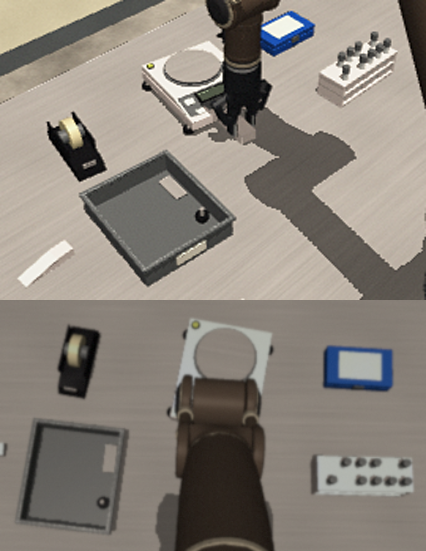

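Everything stands where it should: bin parts in place, bystanders unmoved, wedge under the middle of the front. Handing in.

```bash
python3 -c "
from plant import bot
print(bot.finish_job())"
```

```text
the job is handed in; nothing more can be done
None
```

The wedge is under the middle of the balance's front edge, lying on the bench and still gripped. By my estimate both front feet are about 3–3.5 mm clear of the bench. I handed the job in at about 17 s of the 45 s.

**What I did:** I took the largest wedge out of the bin by its heel and set it on the bench in line with the balance. I then slid it in thin end first, going slowly once it touched the shell. The ramp went about 17 mm past first contact.

**Last checks:**
- **Lift:** The side picture put the front-left corner about 3.3 mm up, so roughly 3 mm at the foot. Wedge travel gave about 3.6 mm. Depth readings of the front gave +2.3 mm from the side and a noisy +4 mm from the top. The arm hid the front-right foot, so its clearance is inferred from the wedge being centred to about 0.5 mm by the arm's measured position.
- **Balance not shoved:** The rear corners moved only 0.2–0.3 pixel in the side picture, which the tilt explains. In the top picture the rear-left corner moved 0.3–0.7 pixel; the bin rim, which is fixed, shifted by a similar amount.
- **Forces:** The most I read at the end of a move was about 16 N, partway through the slide. The final hold is about 6 N back and 4 N up on the tool.
- **Surroundings:** In the last picture the packer and spare foot are in the bin, and the tube rack, tape dispenser and slide box look unmoved.

**Mistake and tracking:** My first move call had wrong units and an invalid gripper value; it was refused whole and nothing moved. The automatic feature tracking found nothing in the top view, so I matched patches there instead.

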